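Plug a pulley's bore and hold it in the tongs for spraying

ROBOT

A 6-joint arm with a two-finger parallel gripper is mounted at the origin on a cart in front of the work surface, level with it; the furniture and walls round the work are solid. World frame = base frame: x ahead of the robot, y to its left, z up, the work surface at z = 0. Lengths are in m, angles in rad, forces in N, time in s.
With the tool pointing down it reaches from about 0.35 to 0.925 m from the base axis. Payload 6.4 kg.
Tool frame: the origin (TCP) lies between the finger pads; the fingertips stand ctrl.tip_extent ahead of it and the grasp point (between the pads) lies 3 mm ahead of it (ctrl.tip_extent is the distance from the TCP to the fingertips, in m); z points along the fingers, y is the direction in which the jaws open and shut (so a half turn about z gives the same grasp; the last joint's range is limited). The gripper opens to 85 mm and grips with 20 to 120 N. Pads are 22 mm wide; open, the fingers measure 114 mm over their backs; the gripper's body (76 mm by 85 mm) begins 54 mm behind the grasp point. The pads swing forward as they close: fully open they stand 13 mm farther back than shut.
Start: joints at [-0.174, 0.245, 1.558, -0, 1.339, -0.174], TCP at [0.65, 0, 0.227] pointing down, gripper open.
Joint ranges: [-3.13, 3.13], [-1.02, 2.26], [0.13, 2.54], [-0.95, 4.09], [0.21, 2.88], [-2.74, 2.74]. Speed limits (rad/s): [2.57, 2.57, 3.14, 3.14, 3.14, 3.14].

INTERFACE

Orientations are given as [roll, pitch, yaw] about the fixed x, y, z axes, in that order (R = Rz(yaw) Ry(pitch) Rx(roll)).
In Python, from bench import ctrl gives the robot as it stands. The module is installed in compiled form; this text tells all that it offers. Calls block until the motion is done:
- ctrl.move_to(position, orientation): joint-space move of the TCP to a pose.
- ctrl.move_linear(position, orientation=None, max_speed=0.15): straight line of the TCP; orientation=None keeps the orientation; max_speed is the mean speed in m/s.
- ctrl.set_joints(angles): joint-space move.
- ctrl.gripper_to(opening, grasp_force=None): opening from 0.0 (shut) to 1.0 (fully open); grasp_force is the grip in N (None keeps the last); returns when the fingers have stopped.
- ctrl.wait(seconds).
- ctrl.solve_ik(position, orientation): joint angles nearest the present ones, or None.
- ctrl.read_state(): the state.
- ctrl.read_camera(name): name is "scene" or "side" or "wrist"; returns the picture (420x560x3 uint8, red, green, blue); there is no depth.
- ctrl.camera_model(name): a dict with "fx", "fy", "cx", "cy" (pixels), "position" and "rotation" of the camera in the world; the wrist camera has in their place "hand_eye" (4x4, takes a point from camera to tool coordinates, whose origin is the TCP and whose axes are the flange's). Camera axes: x right, y down, z forward; pixel columns grow to the right and rows downward; lengths in m; the calibration is good to about 2 mm. A picture is of the moment at which its call begins: read the wrist's pose just before it. camera_model takes no time and is no camera call.
A pose or a line that the arm cannot do raises ctrl.MotionError and nothing moves.
- ctrl.finish_job(): hands the job in, once; it reports no verdict.
The state is a dict: "t": time; "joint_positions": joint angles; "qvel": joint speeds; "joint_torque": joint torques, N m; "eef_pos": TCP position; "orientation": TCP orientation; "wrist_force": force on the tool from outside, world axes, zero at the start; "wrist_torque": the same for the moment, N m; "opening": opening from 0.0 (shut) to 1.0 (fully open).
Only numpy, scipy, OpenCV 4.12 (cv2) and the standard library are available. Lean on these libraries where they do the work, as an engineer would, in place of code of your own. Each camera call takes 0.05 s, during which the arm holds its last target. There are 200 camera calls.

TASK

This bare steel belt pulley is about to be sprayed with rust protection, and its bore must stay clean: stand the red pull plug fully home in the bore while the pulley stands on the bench, and leave the yellow and blue plugs in their board. Then take the spring tongs by their blue sleeves, close their jaws in the groove of the pulley, and lift it with the tongs only, never with the fingers. Finish while holding it there in the squeezed tongs, upright and still with the plug in place, about 10 cm above the bench over the middle of the blue drip tray.

Things in the scene. Friction and masses are not known exactly. Their poses are not given: they have to be found in the camera images.
- pulley: Belt pulley of bright steel, 0.12 kg, loose, standing on the bench with its axis upright. Origin: centre of its underside, z along its axis. 30 mm high: flanges 40 mm across at z 0 to 5 mm and z 25 to 30 mm, between them a plain groove 20 mm wide with a hub 28 mm across. Through bore 16 mm across.
- pulley_mouth (a point): Centre of the upper mouth of the bore, 30 mm above the pulley's underside.
- pulley_groove (a point): Centre of the pulley, on the axis at mid-height of the groove, 15 mm above its underside.
- plug_red: Red pull plug for a 16 mm bore, 44 mm high, 20 g, loose, standing upright in one of the three holes of the plug board. Origin: centre of the lower end of its shank, z up along it. Shank 14 mm across from z 0 to 18 mm (its lower 10 mm taper to 11 mm), collar 24 mm across from z 18 to 21 mm, round grip 14 mm across from z 21 to 44 mm. The collar rests on the rim of the hole.
- plug_seat (a point): Centre of the underside of the red plug's collar, 18 mm above its origin; it meets pulley_mouth when the plug is fully home.
- plug_yellow: Yellow pull plug, like the red one but with a 10 mm shank; standing in the plug board.
- plug_blue: Blue pull plug, like the red one but with an 18 mm shank; standing in the plug board.
- plug_board: Fixed light wooden block 116 x 46 x 26 mm, long along its x, with three holes 20 mm across at x = -36, 0 and +36 mm that hold the plugs upright with their collars on its top. Origin: centre of its underside. Which plug is in which hole varies.
- tongs: Steel spring tongs with blue sleeves, loose, 0.12 kg, 220 mm long, 24 mm high, lying flat: the arms open and close level with the bench. Origin: midway between the sleeves, at the underside; x runs forward to the jaws, y to the left arm, z up. The rivet that hinges the arms is at x = -93 mm. A spring opens them: squeezing takes 9 N at the sleeves to start, 12 N with the jaws on the pulley.
- tongs_grip (a point): Where to take the tongs: midway between the blue sleeves (66 mm long, z 0 to 24 mm), 12 mm above the tongs' origin. There the sleeves measure 57 mm over their outer faces at rest, about 40 mm with the jaws on the pulley's hub.
- tongs_jaws (a point): Midway between the jaws, 92 mm forward of tongs_grip, 15 mm above the tongs' underside. Each jaw is a dark V-shaped strip 29 mm long, 10 mm high (z 10 to 20 mm; with the tongs up to 4 mm off the bench it enters the pulley's groove from the side). At rest the V tips stand 50 mm apart; they close twice as far as the sleeves are squeezed.
- tray: Blue open drip tray, fixed on the bench, 130 mm along its x, 200 mm along its y, 40 mm high, walls 3 mm. Origin: centre of its underside. Beyond it stands a fixed bench grinder, whose two tool rests reach toward the robot as far as x = 0.54 m, 110 mm above the bench: carry things past on the robot's side of them. A fixed orange spray can, 174 mm tall, stands to the left of the tray.
- jaw_left (a point): Middle of the left jaw's inner face, in the hollow of its V: 33 mm from tongs_jaws sideways at rest, about 16 mm when the jaws are closed on the pulley's hub. Both arms always move by the same angle.
- jaw_right (a point): Middle of the right jaw's inner face, in the hollow of its V: 33 mm from tongs_jaws sideways at rest, about 16 mm when the jaws are closed on the pulley's hub. Both arms always move by the same angle.

How it is judged:
On the way, in this order (a step that is already met when the one before it is completed fails the run):
1. the red plug stands fully home in the bore of the pulley on the bench, let go (distance between plug_seat and pulley_mouth below 0.004 m and angle between the z axis of plug_red and the z axis of pulley, either way round below 0.12 rad and height (world z) of pulley below 0.006 m and angle between pulley's own z axis and vertical below 0.1 rad and contact force between the fingers and plug_red below 0.1 N), for 0.2 s.
2. the pulley is lifted off the bench in the jaws of the tongs (height (world z) of pulley above 0.02 m and contact force between tongs and pulley above 0.5 N and contact force between the fingers and tongs above 2 N and distance between tongs_jaws and pulley_groove below 0.015 m), for 0.2 s.
At the end, for the whole second after the job is handed in: Fingers on the tongs' sleeves (within 40 mm), jaws on the pulley's hub (centres within 15 mm), nothing else carries it; underside 60-170 mm up, within 40 mm (tray x), 65 mm (y) of the tray's middle, tilt < 0.3 rad, still; red plug home within 5 mm; yellow, blue plugs in the board (contact force between the fingers and tongs above 2 N and horizontal distance between the grasp point and tongs_grip below 0.04 m and contact force between tongs and pulley above 0.5 N and distance between tongs_jaws and pulley_groove below 0.015 m and distance between each of jaw_left, jaw_right and pulley_groove below 0.021 m and contact force between each of the fingers, tray and pulley below 0.1 N and contact force between the fingers and plug_red below 0.1 N and contact force between tray and tongs below 0.1 N and height (world z) of pulley between 0.06 and 0.17 m and x of pulley_groove in the frame of tray between -0.04 and 0.04 m and y of pulley_groove in the frame of tray between -0.065 and 0.065 m and angle between pulley's own z axis and vertical below 0.3 rad and linear speed of pulley below 0.02 m/s and distance between plug_seat and pulley_mouth below 0.005 m and angle between the z axis of plug_red and the z axis of pulley, either way round below 0.15 rad and horizontal distance between each of plug_yellow, plug_blue and plug_board below 0.05 m and height (world z) of each of plug_yellow, plug_blue below 0.02 m); the arm keeps its last pose, push and grip.
It fails at once if the pulley is lifted with the fingers (contact force between the fingers and pulley above 1 N and height (world z) of pulley above 0.015 m).
It fails at once if the yellow or blue plug is pulled out of the board (height (world z) of any of plug_yellow, plug_blue above 0.026 m).
It also fails if it takes over 54 s, if anything falls off the work surface, if the arm or the gripper's body presses on something with over 40 N, if the wrist force passes 120 N, or if a joint passes its speed limit or range.

## Working session

There is one attempt and no reset: what is moved stays moved. The work goes in short steps, each a Python script; the robot and the scene stay as the last script left them, time stands still between calls to the robot, and variables do not carry over. Pictures are saved under pics/ and viewed, about 8 in all and at most 12, crops included, and the job is handed in when it is done.

```bash
mkdir -p pics; cat > h.py <<'E'
import numpy as np, cv2
from bench import ctrl
from scipy.spatial.transform import Rotation as Ro
def snap(n,f=None):
    s=ctrl.read_state(); im=ctrl.read_camera(n)
    if f: cv2.imwrite(f'pics/{f}.png',im[:,:,::-1])
    m=ctrl.camera_model(n)
    if n=='wrist':
        T=np.eye(4);T[:3,:3]=Ro.from_euler('xyz',s['orientation']).as_matrix();T[:3,3]=s['eef_pos']
        C=T@np.array(m['hand_eye']); R,p=C[:3,:3],C[:3,3]
    else: R,p=np.array(m['rotation']),np.array(m['position'])
    if R.shape!=(3,3): print('rot shape',R.shape)
    return im,(m['fx'],m['fy'],m['cx'],m['cy'],R,p)
def ray(c,u,v):
    fx,fy,cx,cy,R,p=c; d=R@np.array([(u-cx)/fx,(v-cy)/fy,1]); return p,d/np.linalg.norm(d)
def onz(c,u,v,z):
    p,d=ray(c,u,v); return p+d*(z-p[2])/d[2]
def tri(rs):
    A=sum(np.eye(3)-np.outer(d,d) for p,d in rs); b=sum((np.eye(3)-np.outer(d,d))@p for p,d in rs)
    return np.linalg.solve(A,b)
def proj(c,P):
    fx,fy,cx,cy,R,p=c; q=R.T@(np.array(P)-p); return fx*q[0]/q[2]+cx,fy*q[1]/q[2]+cy
E
python3 - <<'E'
from h import *
ims=[]
for n in('scene','side','wrist'):
    im,c=snap(n,n+'0'); ims.append(im); print(n,[np.round(x,3).tolist() for x in c])
    np.save
print(ctrl.read_state()['eef_pos'],ctrl.read_state()['orientation'],ctrl.tip_extent)
E
```

```text
rot shape (3,)
scene [472.848, 472.848, 280.085, 211.217, [-2.423, 0.011, -0.702], [0.089, -0.634, 0.746]]
rot shape (3,)
side [434.235, 434.235, 277.948, 220.729, [-1.942, 0.004, -2.869], [0.247, 0.694, 0.402]]
wrist [342.939, 342.939, 288.083, 211.132, [[1.0, 0.0, -0.003], [-0.001, -0.955, -0.297], [-0.002, 0.297, -0.955]], [0.65, 0.076, 0.374]]
[6.49576805e-01 8.03261740e-05 2.26135695e-01] [-3.14013363e+00 -2.66315219e-04  1.57078836e+00] 0.022
```

View pics/scene0.png

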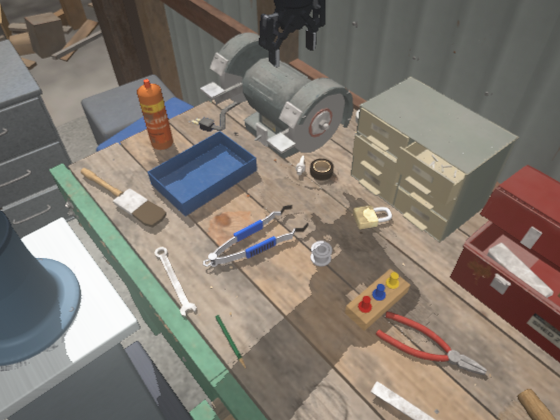

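View pics/side0.png

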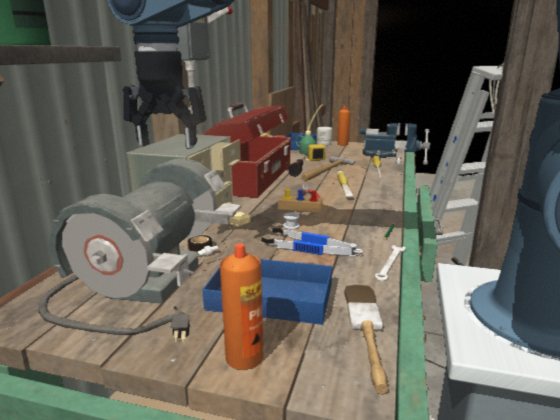

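View pics/wrist0.png

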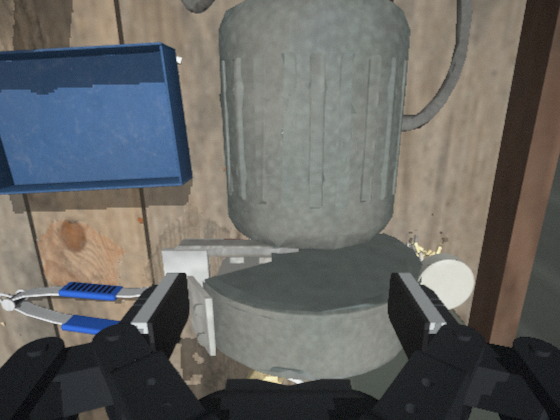

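The pictures show the pulley at scene (320,253), the red, blue and yellow plugs at (365,303), (380,291) and (394,279), and the tongs with their rivet at (210,261) and jaws at (287,209) and (302,230). The tray is centred near (203,172). Next I compute rough positions.

```bash
sed -i "s/    if R.shape.*/    if R.shape!=(3,3): R=Ro.from_euler('xyz',R).as_matrix()/" h.py
python3 - <<'E'
from h import *
im,c=snap('scene'); im2,c2=snap('side')
for k,u,v,z in [('pulley top',320,246,.03),('red',366,299,.06),('blue',380,287,.06),('yel',394,275,.06),('rivet',210,261,.012),('slL',248,230,.024),('slR',261,247,.024),('jawL',288,208,.02),('jawR',303,229,.02),('trayN',187,210,.04),('trayE',256,160,.04),('trayW',150,178,.04),('trayF',220,135,.04)]:
    print(k,onz(c,u,v,z).round(4))
def cen(im,lo,hi,box):
    x0,y0,x1,y1=box; h=cv2.cvtColor(im,cv2.COLOR_RGB2HSV); m=cv2.inRange(h,lo,hi)[y0:y1,x0:x1]
    n,l,s,ce=cv2.connectedComponentsWithStats(m); i=1+np.argmax(s[1:,4]); return ce[i]+[x0,y0],s[i]
for k,lo,hi,b1,b2 in [('red',(0,170,90),(8,255,255),(345,280,385,320),(270,180,330,212)),('blue',(105,150,60),(125,255,255),(365,275,395,305),(270,180,330,212)),('yel',(22,150,90),(35,255,255),(380,265,410,295),(270,180,330,212))]:
    a,s=cen(im,lo,hi,b1); b,s2=cen(im2,lo,hi,b2); print(k,a,s,b,s2,tri([ray(c,*a),ray(c2,*b)]).round(4))
E
```

```text
pulley top [ 0.4881 -0.2669  0.03  ]
red [ 0.4538 -0.4115  0.06  ]
blue [ 0.4887 -0.4109  0.06  ]
yel [ 0.5249 -0.4104  0.06  ]
rivet [ 0.3161 -0.1477  0.012 ]
slL [ 0.4114 -0.1432  0.024 ]
slR [ 0.4048 -0.1923  0.024 ]
jawL [ 0.5109 -0.1482  0.02  ]
jawR [ 0.4971 -0.2094  0.02  ]
trayN [ 0.3433 -0.034   0.04  ]
trayE [ 0.5382 -0.0093  0.04  ]
trayW [0.3332 0.0943 0.04  ]
trayF [0.5278 0.112  0.04  ]
red [364.92763158 304.32236842] [ 13  16  14  17 152] [313.2295082  195.85245902] [39 11  9 11 61] [ 0.458  -0.4098  0.0371]
blue [379.14655172 292.38793103] [  8   9  12  16 116] [300.      195.28125] [28 10  5 10 32] [ 0.4945 -0.4092  0.0358]
yel [392.58227848 280.65822785] [  6   7  13  17 158] [287.39215686 194.2745098 ] [14  9  8 11 51] [ 0.5301 -0.4086  0.036 ]
```

Plug rows agree with 36 mm spacing. Next I go above with the jaws opening along y and look from two wrist places.

```bash
python3 - <<'E'
from h import *
import math
for yaw in (0,math.pi):
    q=ctrl.solve_ik([0.475,-0.34,0.2],[math.pi,0,yaw]); print(yaw,q)
ctrl.move_to([0.475,-0.32,0.2],[math.pi,0,0]); snap('wrist','w1')
_,c=snap('wrist'); print(c)
ctrl.move_to([0.475,-0.40,0.2],[math.pi,0,0]); snap('wrist','w2'); print(ctrl.read_state()['t'])
E
```

```text
0 [-8.15219110e-01  1.18404127e-01  1.75339573e+00 -4.44089210e-16
  1.26979279e+00  7.55577216e-01]
3.141592653589793 [-0.81521911  0.11840413  1.75339573  0.          1.26979279 -2.38601544]
(342.9388349278236, 342.9388349278236, 288.0834516041043, 211.13228550894198, array([[ 1.19238332e-03, -9.54615333e-01, -2.97839125e-01],
       [-9.99999279e-01, -1.18157183e-03, -2.16344545e-04],
       [-1.45392501e-04,  2.97839168e-01, -9.54616053e-01]]), array([ 0.55140769, -0.31935619,  0.34795425]))
2.1833
```

View pics/w1.png

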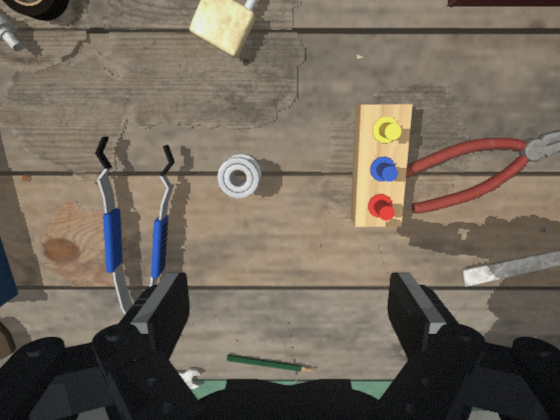

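View pics/w2.png

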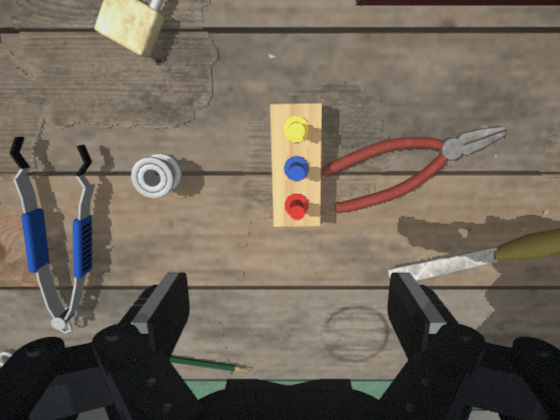

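w1 shows the pulley at (239,177) and the red plug at (382,208). w2 shows the red plug at (297,206), the pulley at (153,176), the tongs' sleeves at (35,240) and (83,247), the rivet at (61,323), and the dark jaws at (18,153) and (83,160). Next I measure from both views.

```bash
cat >> h.py <<'E'
def blob(im,lo,hi,box,top=1):
    x0,y0,x1,y1=box; m=cv2.inRange(cv2.cvtColor(im,cv2.COLOR_RGB2HSV),lo,hi)[y0:y1,x0:x1]
    m=cv2.morphologyEx(m,cv2.MORPH_CLOSE,np.ones((5,5)))
    n,l,s,ce=cv2.connectedComponentsWithStats(m); o=np.argsort(-s[1:,4])[:top]+1
    return [(ce[i]+[x0,y0],s[i,2:],np.argwhere(l==i)[:,::-1]+[x0,y0]) for i in o]
E
python3 - <<'E'
from h import *
b,cb=snap('wrist')
a=cv2.imread('pics/w1.png')[:,:,::-1].copy()
R1=np.array([[ 1.19238332e-03,-9.54615333e-01,-2.97839125e-01],[-9.99999279e-01,-1.18157183e-03,-2.16344545e-04],[-1.45392501e-04,2.97839168e-01,-9.54616053e-01]])
ca=(*cb[:4],R1,np.array([0.55140769,-0.31935619,0.34795425]))
RED=((0,170,60),(8,255,255));BLU=((108,150,50),(125,255,255))
u=blob(a,*RED,(360,180,405,228))[0]; v=blob(b,*RED,(275,180,320,228))[0]
print('red',u[:2],v[:2],tri([ray(ca,*u[0]),ray(cb,*v[0])]).round(4))
# pulley bore & flange
for im,c,box in((a,ca,(205,140,275,215)),(b,cb,(120,140,190,215))):
    x0,y0,x1,y1=box; g=cv2.GaussianBlur(cv2.cvtColor(im,cv2.COLOR_RGB2GRAY),(3,3),0)[y0:y1,x0:x1]
    g=cv2.resize(g,None,fx=4,fy=4,interpolation=cv2.INTER_CUBIC)
    for r0,r1 in((24,42),(66,95)):
        h=cv2.HoughCircles(g,cv2.HOUGH_GRADIENT,1,200,param1=120,param2=10,minRadius=r0,maxRadius=r1)
        if h is not None:
            x,y,r=h[0,0]/4; print('circ',x+x0,y+y0,r,onz(c,x+x0,y+y0,.03).round(4), 'expect r', .02*c[0]/.33)
for im,c,box in((a,ca,(95,200,180,290)),(b,cb,(15,200,100,290))):
    S=blob(im,*BLU,box,2)
    for s in S: print('sl',s[0],s[1],onz(c,*s[0],.02).round(4))
for p,q in(((103,138),(18,138)),((168,147),(85,147))): print('jaw tip',tri([ray(ca,*p),ray(cb,*q)]).round(4))
print('rivet',onz(cb,61,323,.02))
E
python3 - <<'E'
import cv2
a=cv2.imread('pics/w2.png')
cv2.imwrite('pics/crop.png',cv2.hconcat([cv2.resize(a[130:340,0:110],None,fx=2.86,fy=2.86,interpolation=cv2.INTER_CUBIC),cv2.resize(a[130:230,115:200],(470,601),interpolation=cv2.INTER_CUBIC)])[:600])
E
```

```text
red (array([381.08523909, 206.81288981]), array([ 25,  25, 481], dtype=int32)) (array([297.34792627, 205.76958525]), array([ 23,  25, 434], dtype=int32)) [ 0.4581 -0.4083  0.0337]
circ 237.625 178.125 8.575 [ 0.4848 -0.2718  0.03  ] expect r 20.784171813807493
circ 238.125 176.875 20.975 [ 0.4859 -0.2723  0.03  ] expect r 20.784171813807493
circ 152.875 178.125 8.6 [ 0.4844 -0.2721  0.03  ] expect r 20.784171813807493
circ 152.375 179.375 20.725 [ 0.4832 -0.2715  0.03  ] expect r 20.784171813807493
sl [112.41675854 239.3109151 ] [ 18  63 907] [ 0.4185 -0.1388  0.02  ]
sl [158.35060976 246.72865854] [ 15  61 656] [ 0.4103 -0.1852  0.02  ]
sl [ 35.91680672 238.87394958] [  27   63 1190] [ 0.4188 -0.1405  0.02  ]
sl [ 82.77546778 246.01663202] [ 18  62 962] [ 0.4109 -0.1872  0.02  ]
jaw tip [ 0.5205 -0.1443  0.0178]
jaw tip [ 0.5115 -0.2031  0.0126]
rivet [ 0.31798219 -0.14632628  0.02      ]
```

View pics/crop.png

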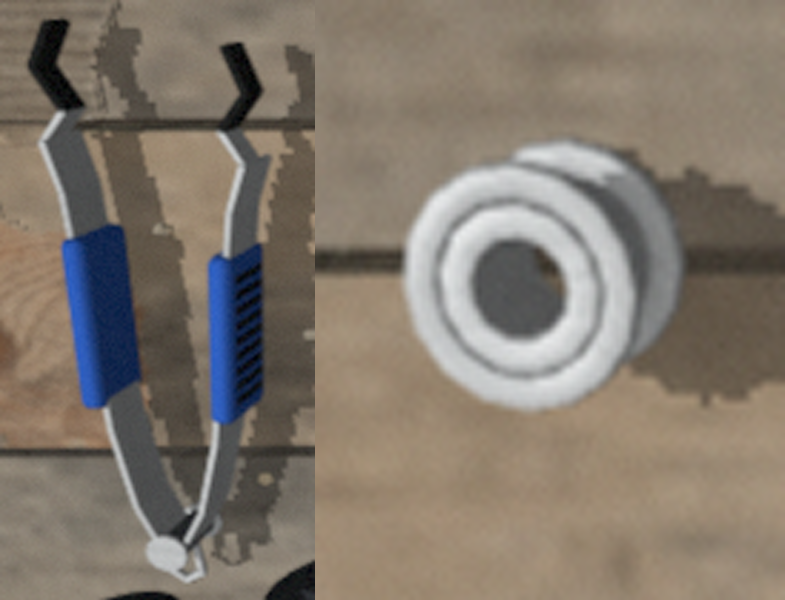

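Pulley (0.4845,-0.272), heights consistent; red plug (0.458,-0.4083), mid-grip height fits. Picking the plug and inserting with a guarded descent.

```bash
python3 - <<'E'
from h import *
O=[np.pi,0,0]
ctrl.gripper_to(0.6,20)
ctrl.move_to([.458,-.4083,.12],O)
ctrl.move_linear([.458,-.4083,.0535],O,0.1)
ctrl.gripper_to(0,20)
s=ctrl.read_state(); print('closed',s['opening'],s['eef_pos'],s['t'])
ctrl.move_linear([.458,-.4083,.115],O,0.1)
ctrl.move_linear([.4845,-.272,.115],O,0.2); ctrl.wait(.2)
s=ctrl.read_state(); print(s['opening'],s['eef_pos'],s['wrist_force'],s['t'])
snap('wrist','held'); snap('side','held_side'); snap('scene','held_sc')
a=cv2.imread('pics/held.png')[120:,170:420]; b=cv2.imread('pics/held_sc.png')[170:320,240:400]
cv2.imwrite('pics/held2.png',cv2.hconcat([cv2.resize(a,None,fx=1.6,fy=1.6),cv2.resize(b,(400,480))]))
E
```

```text
closed -0.00037141035372190444 [ 0.45802992 -0.40832127  0.05357638] 4.45
7.8992613762366e-05 [ 0.48434418 -0.27304218  0.11503278] [1.05907651 0.02096905 1.30252496] 6.2583
```

View pics/held2.png

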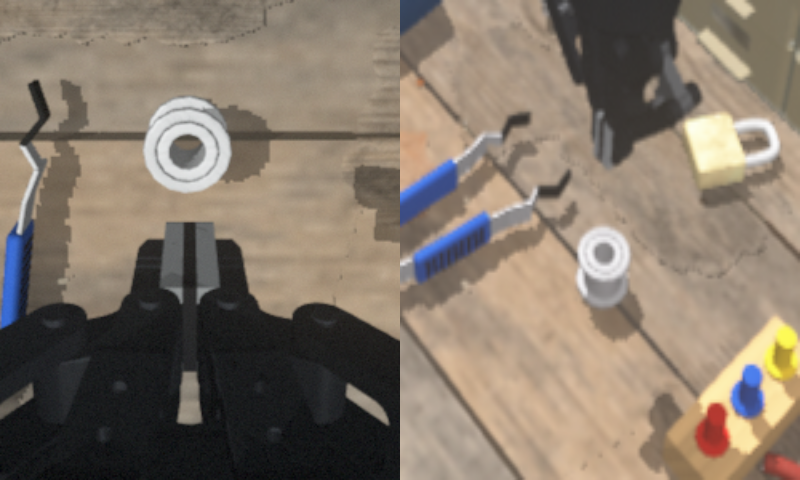

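The fingers closed on nothing, and the plug still stands in the board. I'll find where the fingertips really are by triangulating their tip and comparing it with the plug.

```bash
python3 - <<'E'
from h import *
s=ctrl.read_state(); print(s['eef_pos'],s['orientation'],s['joint_positions'])
im,c=snap('scene'); w,cw=snap('wrist'); sd,cs=snap('side')
print('tip',tri([ray(c,324,221.6),ray(cw,287.5,259)]).round(4), 'tip pred in scene',proj(c,s['eef_pos']-[0,0,.022]),'wrist',proj(cw,s['eef_pos']-[0,0,.022]),'side',proj(cs,s['eef_pos']-[0,0,.022]))
RED=((0,170,60),(8,255,255))
u=blob(im,*RED,(345,280,390,320))[0]; v=blob(sd,*RED,(300,185,330,212))[0]
print(u[0],u[1],v[0],tri([ray(c,*u[0]),ray(cs,*v[0])]).round(4))
for z in(.0,.026,.052): print('plug pred',z,proj(c,[.458,-.4083,z]),proj(cs,[.458,-.4083,z]))
a=cv2.resize(im[180:330,290:420],None,fx=3,fy=4); b=cv2.resize(sd[90:260,220:360],(400,600))
cv2.imwrite('pics/tip.png',cv2.hconcat([a,b])[:,:,::-1])
E
```

```text
[ 0.48435634 -0.27256719  0.11497401] [-3.14158904e+00  2.11730318e-05 -9.14423716e-04] [-7.16576761e-01  1.57404929e-01  1.87923198e+00 -1.24991062e-05
  1.10497409e+00  8.55139603e-01]
tip [ 0.487  -0.2723  0.1077] tip pred in scene (np.float64(322.51009272861484), np.float64(227.7173365796199)) wrist (np.float64(288.1826867994215), np.float64(251.5322891447678)) side (np.float64(292.0229596753287), np.float64(190.06513906774958))
[364.91034483 304.40689655] [ 12  16 145] [313.33333333 195.80701754] [ 0.4577 -0.4099  0.0372]
plug pred 0.0 (np.float64(362.0438590242916), np.float64(314.12753334019806)) (np.float64(313.04226538461813), np.float64(209.09939309966623))
plug pred 0.026 (np.float64(363.8473679897959), np.float64(306.6406157187621)) (np.float64(313.28693444580745), np.float64(200.078684525696))
plug pred 0.052 (np.float64(365.74004100299214), np.float64(298.78355084958196)) (np.float64(313.5355533930371), np.float64(190.9123475232784))
```

View pics/tip.png

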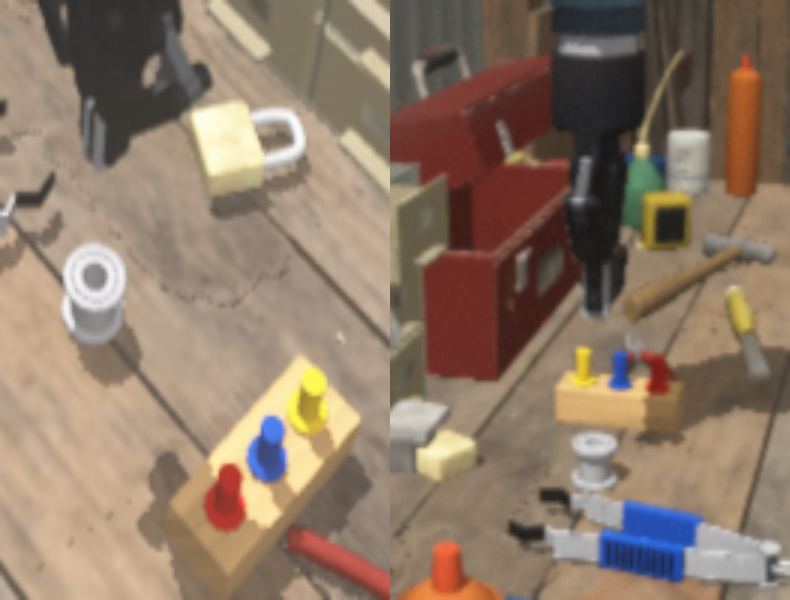

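Three views put the shut tips near z = 0.108, about 15 mm higher than TCP minus tip_extent, so I probably closed above or at the plug's very top. I'll settle it by touch: a gentle guarded descent to bare bench with the fingers nearly shut.

```bash
python3 - <<'E'
from h import *
O=[np.pi,0,0]
ctrl.gripper_to(0.165,20)
ctrl.move_to([.4845,-.335,.035],O)
f0=ctrl.read_state()['wrist_force'][2]
z=.035
while z>-.004:
    z-=.002; ctrl.move_linear([.4845,-.335,z],O,.08); s=ctrl.read_state(); f=s['wrist_force'][2]-f0
    if abs(f)>3: break
print(z,f,s['eef_pos'],s['opening'],s['t'])
ctrl.move_linear([.4845,-.335,.08],O,.2)
E
```

```text
-0.005000000000000013 6.755877886228544 [ 0.48482326 -0.3353109  -0.0039631 ] 0.16410283084457708 12.3417
```

By touch, the tips with the fingers nearly shut are about level with the TCP. That differs from tip_extent and roughly agrees with the pictures, so I trust the touch. I'll retry the plug with TCP at about 0.032, then check that the pulley hasn't moved.

```bash
python3 - <<'E'
from h import *
O=[np.pi,0,0]
print(ctrl.tip_extent)
ctrl.move_to([.458,-.4083,.09],O)
ctrl.gripper_to(0.5,20)
f0=np.array(ctrl.read_state()['wrist_force'])
ctrl.move_linear([.458,-.4083,.032],O,0.1)
print('df',(np.array(ctrl.read_state()['wrist_force'])-f0).round(2))
ctrl.gripper_to(0,20)
s=ctrl.read_state(); print('closed',s['opening'],s['eef_pos'],s['wrist_force']-f0)
if s['opening']>.1:
    ctrl.move_linear([.458,-.4083,.095],O,0.1)
    ctrl.move_linear([.4845,-.272,.095],O,0.2); ctrl.wait(.2)
s=ctrl.read_state(); print(s['opening'],s['eef_pos'],s['t'])
w,cw=snap('wrist'); im,c=snap('scene'); sd,cs=snap('side')
RED=((0,170,60),(8,255,255))
for n,x in(('scene',im),('side',sd)):
    for k in blob(x,*RED,(270,150,400,320),2): print(n,k[:2])
print('pulley expected scene',proj(c,[.4845,-.272,.03]),'side',proj(cs,[.4845,-.272,.03]))
a=cv2.resize(im[180:330,270:400],None,fx=3,fy=4); b=cv2.resize(sd[130:260,250:330],(400,600))
cv2.imwrite('pics/tip2.png',cv2.hconcat([a,b])[:,:,::-1])
E
```

```text
0.022
df [-0.9  -0.64  0.59]
closed 0.15186433183319187 [ 0.45841593 -0.40878448  0.03286548] [-1.92344446  0.46031344  3.52672278]
0.1506404289679596 [ 0.4843737  -0.27305002  0.09505593] 16.6333
scene (array([320.48571429, 230.77142857]), array([10, 10, 35], dtype=int32))
scene (array([321.16666667, 220.66666667]), array([2, 5, 6], dtype=int32))
side (array([291.88, 193.82]), array([ 8, 10, 50], dtype=int32))
side (array([312.5, 192.5]), array([4, 2, 6], dtype=int32))
pulley expected scene (np.float64(320.47770974659187), np.float64(248.66714733684395)) side (np.float64(291.70472830325787), np.float64(214.79474457752463))
```

View pics/tip2.png

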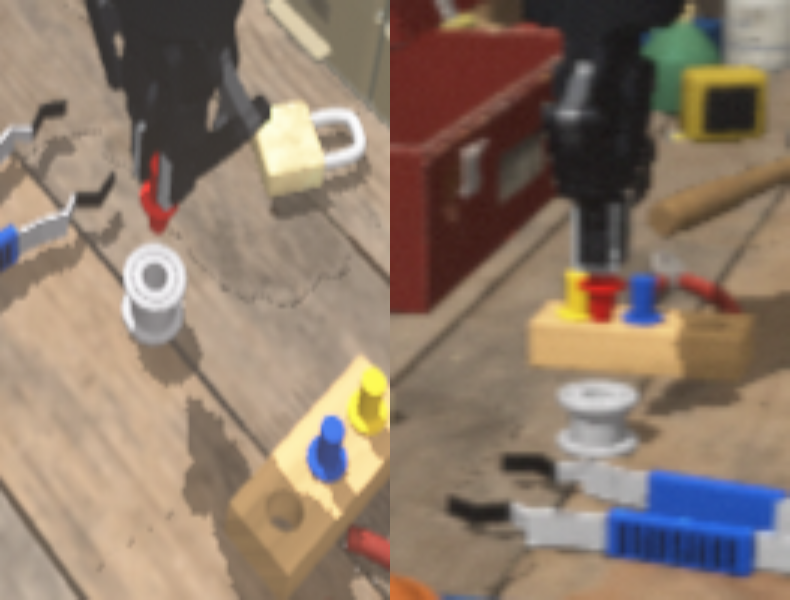

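The plug is gripped (opening 0.15, about 13 mm) and hangs upright over the bore. The pulley hasn't moved. Inserting with a guard; home is expected at TCP z of about 0.037.

```bash
python3 - <<'E'
from h import *
O=[np.pi,0,0]
ctrl.move_linear([.4845,-.272,.06],O,.1)
f0=np.array(ctrl.read_state()['wrist_force'])
for z in (.055,.05,.046,.043,.040,.038,.0365):
    ctrl.move_linear([.4845,-.272,z],O,.06); s=ctrl.read_state(); f=s['wrist_force']-f0
    print(z,s['eef_pos'][2].round(4),f.round(1))
    if np.abs(f).max()>9: break
ctrl.wait(.2)
snap('scene','ins'); a=cv2.imread('pics/ins.png')[180:330,270:400]; b=snap('side')[0][130:260,250:330,::-1]
cv2.imwrite('pics/ins2.png',cv2.hconcat([cv2.resize(a,None,fx=3,fy=4),cv2.resize(b,(400,600))])); print(ctrl.read_state()['t'])
E
```

```text
0.055 0.0551 [-0.2  0.1  0.2]
0.05 0.0497 [-0.5  0.6 -0.7]
0.046 0.0457 [ 0.9  0.4 -0.5]
0.043 0.0428 [ 0.8  0.4 -1. ]
0.04 0.0398 [ 0.9  0.  -0.4]
0.038 0.0379 [1.  0.4 0.3]
0.0365 0.0369 [0.3 0.6 3.7]
19.3333
```

Entered without force and seated right at 0.0369. I'll release, back off, and look at the tongs from directly above.

```bash
python3 - <<'E'
from h import *
O=[np.pi,0,0]
ctrl.gripper_to(.4,20); ctrl.wait(.1)
ctrl.move_linear([.4845,-.272,.11],O,.15)
ctrl.move_to([.43,-.20,.2],O)
w,c=snap('wrist','w3'); sc,cs=snap('scene')
BLU=((108,150,50),(125,255,255))
S=blob(w,*BLU,(150,150,300,300),2)
for s in S:
    print('sl',s[0],s[1],onz(c,*s[0],.024).round(4))
    r=cv2.minAreaRect(s[2].astype(np.float32)); print(r)
RED=((0,170,60),(8,255,255))
u=blob(w,*RED,(250,60,480,260))[0]; v=blob(sc,*RED,(295,210,345,270))[0]
print('plug',u[:2],v[:2],tri([ray(c,*u[0]),ray(cs,*v[0])]).round(4),ctrl.read_state()['t'])
a=cv2.resize(w[80:300,130:420],None,fx=2,fy=2); b=cv2.resize(sc[215:275,295:345],(220,440),interpolation=cv2.INTER_CUBIC)
cv2.imwrite('pics/w3v.png',cv2.hconcat([a,b])[:,:,::-1])
E
```

```text
sl [223.16697936 198.67542214] [ 13  64 533] [ 0.4173 -0.1366  0.024 ]
((223.48736572265625, 199.470703125), (9.755514144897461, 63.353797912597656), 3.2704875469207764)
sl [271.72435897 205.33974359] [ 16  66 468] [ 0.4106 -0.1838  0.024 ]
((271.9017028808594, 204.63870239257812), (7.450802326202393, 65.46062469482422), 8.746161460876465)
plug (array([369.52298851, 129.2394636 ]), array([ 27,  25, 522], dtype=int32)) (array([321.        , 246.01818182]), array([ 11,  15, 110], dtype=int32)) [ 0.4847 -0.2717  0.0378] 21.0833
```

View pics/w3v.png

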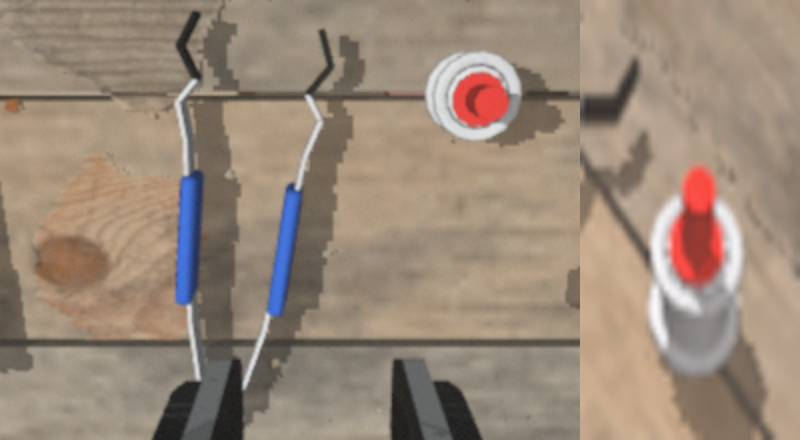

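The plug is home in the picture, with its collar on the pulley rim. Jaw hollows are at w3 (220,103) and (295.5,113). Computing the tongs' pose, grasping them lightly with a bench-touch guard, and lifting.

```bash
python3 - <<'E'
from h import *
w,c=snap('wrist'); sc,cs=snap('scene')
P=lambda u,v,z=.02: onz(c,u,v,z)[:2]
hl,hr=P(220,103),P(295.5,113); sl,sr=P(223.3,199,.024),P(271.8,205,.024)
J=(hl+hr)/2; G=(sl+sr)/2; d=J-G; e=hl-hr
print('J',J,'G',G,'dist',np.linalg.norm(d),'hollow gap',np.linalg.norm(e),'yaw',np.arctan2(d[1],d[0]),np.arctan2(-e[0],e[1]))
yaw=(np.arctan2(d[1],d[0])+np.arctan2(-e[0],e[1]))/2
G=J-.092*np.array([np.cos(yaw),np.sin(yaw)]); print('G from J',G,yaw)
print('can',onz(cs,160,147,0),'wrench',onz(cs,162,250,0),onz(cs,187,312,0),'pencil',onz(cs,218,318,0),onz(cs,238,360,0))
G=(G+(sl+sr)/2)/2
np.save('tg.npy',[*G,yaw])
O=[np.pi,0,yaw]
ctrl.gripper_to(.85,60)
ctrl.move_to([*G,.05],O)
f0=ctrl.read_state()['wrist_force'][2]; z=.022
ctrl.move_linear([*G,z],O,.1)
while z>-.02:
    z-=.003; ctrl.move_linear([*G,z],O,.06); s=ctrl.read_state(); f=s['wrist_force'][2]-f0
    if abs(f)>3.5: break
print('touch',z,f,s['eef_pos'],s['t'])
E
```

```text
J [ 0.50145529 -0.17242274] G [ 0.41374737 -0.16030682] dist 0.08854081060562011 hollow gap 0.06897957927797227 yaw -0.13727070714797235 -0.12773908134380935
G from J [ 0.41026175 -0.16026793] -0.13250489424589085
can [0.41840946 0.21232314 0.        ] wrench [ 0.26323475 -0.05648636  0.        ] [ 0.22604895 -0.20406807  0.        ] pencil [ 0.26099971 -0.24952453  0.        ] [ 0.24157178 -0.33384437  0.        ]
touch -0.013999999999999999 13.770064251442989 [ 0.41250104 -0.1606115  -0.01286805] 25.7417
```

Touch gives the tip height at wide opening: about 12 mm behind the TCP. I take the sleeves lightly and raise them a little.

```bash
python3 - <<'E'
from h import *
x,y,yaw=np.load('tg.npy'); O=[np.pi,0,yaw]
ctrl.move_linear([x,y,-.005],O,.1)
ctrl.gripper_to(.62,60); s=ctrl.read_state(); print(s['opening'],s['eef_pos'])
ctrl.move_linear([x,y,.03],O,.1); ctrl.wait(.1)
s=ctrl.read_state(); print(s['opening'],s['eef_pos'],s['wrist_force'],s['t'])
w,c=snap('wrist','t1'); sd,_=snap('side')
a=cv2.resize(w[60:360,120:430],(500,484)); b=cv2.resize(sd[190:270,240:380],(300,484))
cv2.imwrite('pics/t1v.png',cv2.hconcat([a,b])[:,:,::-1])
for z in (.03,-.002): print([ctrl.solve_ik([q[0],q[1],z],[np.pi,0,-.8]) is not None for q in((.382,-.167),(.4205,-.206),(.386,.106))])
E
```

```text
0.6234577672921986 [ 0.41221229 -0.16048239 -0.00479042]
0.6215780812337249 [ 0.41131356 -0.15980625  0.0291234 ] [-0.17127431 -0.41010283 -0.14808675] 26.925
[True, True, True]
[True, True, True]
```

View pics/t1v.png

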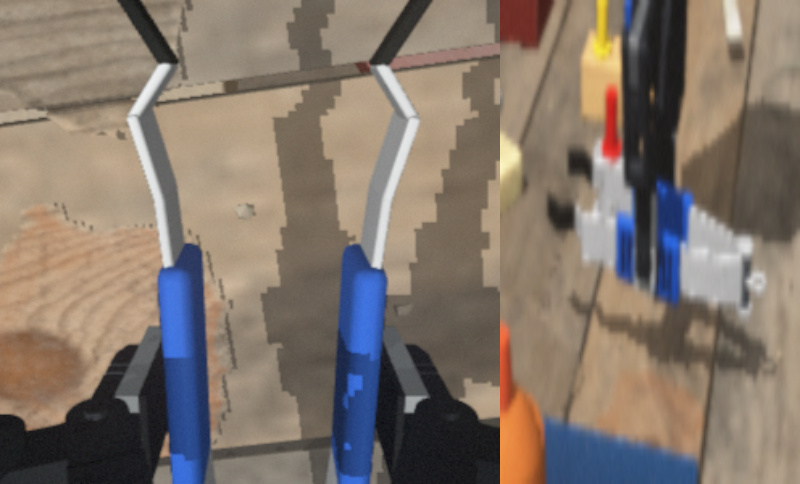

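The tongs are level and symmetric in the fingers. Next I go to the standoff on a −0.8 rad heading, lower to 3 mm off the bench, advance into the groove and squeeze.

```bash
python3 - <<'E'
from h import *
w,c=snap('wrist'); s=ctrl.read_state(); e=s['eef_pos'][:2]; yw=s['orientation'][2]
u=np.array([np.cos(yw),np.sin(yw)]); n=np.array([-u[1],u[0]])
m=[onz(c,226.6,99,.054)[:2]-e, onz(c,355.6,100.3,.054)[:2]-e]
print('jaw rear ends fwd/lat',[(p@u,p@n) for p in m])
psi=-.8; O=[np.pi,0,psi]; v=np.array([np.cos(psi),np.sin(psi)])
P=np.array([.4845,-.272]); F=P-.092*v; S=F-.055*v
ctrl.move_to([*S,.03],O)
ctrl.move_linear([*S,-.002],O,.1)
f0=np.array(ctrl.read_state()['wrist_force'])
for k in (.3,.6,.8,1):
    ctrl.move_linear([*(S+k*(F-S)),-.002],O,.08); s=ctrl.read_state(); f=s['wrist_force']-f0; print(k,f.round(1),s['opening'],s['eef_pos'])
    if np.abs(f).max()>6: print('STOP'); break
sc,cs=snap('scene'); RED=((0,170,60),(8,255,255))
for q in blob(sc,*RED,(290,200,350,280)): print('red',q[:2],'was 321,246')
w,c=snap('wrist')
for q in blob(w,*RED,(150,20,450,400)): print('red wrist',q[:2], onz(c,*q[0],.04)[:2]@np.c_[v,[-v[1],v[0]]]-s['eef_pos'][:2]@np.c_[v,[-v[1],v[0]]])
cv2.imwrite('pics/jaw.png',cv2.hconcat([cv2.resize(w[0:300,140:430],(480,500)),cv2.resize(sc[190:290,260:350],(320,500))])[:,:,::-1]); print(s['t'])
E
```

```text
jaw rear ends fwd/lat [(np.float64(0.07735009632499536), np.float64(0.02081991394605559)), (np.float64(0.07689934754485958), np.float64(-0.02311858590414301))]
0.3 [-0.5  1.4 -0.6] 0.6197029037927843 [ 0.39420157 -0.17893245 -0.00141873]
0.6 [-1.   0.4 -0.5] 0.6202627675064243 [ 0.40510355 -0.1902724  -0.00195164]
0.8 [-1.   0.7 -0.3] 0.6200491928463974 [ 0.41277372 -0.19816799 -0.00196548]
1 [-0.1  1.2 -0.3] 0.6228623207098477 [ 0.4204924  -0.20611924 -0.00193266]
red (array([321.24786325, 245.87179487]), array([ 11,  15, 117], dtype=int32)) was 321,246
red wrist (array([288.51893598,  50.99030658]), array([  78,   70, 4436], dtype=int32)) [ 0.08980967 -0.00041183]
29.475
```

No contact on the way in, and the plug sits 90 mm forward and 0.4 mm to the side, as wanted. Squeezing and lifting a little.

```bash
python3 - <<'E'
from h import *
psi=-.8; O=[np.pi,0,psi]; v=np.array([np.cos(psi),np.sin(psi)]); F=np.array([.4845,-.272])-.092*v
for o in (.56,.5): ctrl.gripper_to(o,60)
ctrl.gripper_to(.3,60); s=ctrl.read_state(); print('squeezed',s['opening'],s['wrist_force'],s['eef_pos'])
ctrl.move_linear([*F,.033],O,.06); ctrl.wait(.4)
s=ctrl.read_state(); print('lift',s['opening'],s['wrist_force'],s['eef_pos'],s['t'])
w,c=snap('wrist'); sc,cs=snap('scene'); sd,_=snap('side')
RED=((0,170,60),(8,255,255))
for q in blob(sc,*RED,(290,180,350,280)): print('red',q[:2],'expected',proj(cs,[.4845,-.272,.0378+.035]))
cv2.imwrite('pics/lift.png',cv2.hconcat([cv2.resize(sc[170:290,240:360],(400,500)),cv2.resize(sd[150:260,240:350],(400,500))])[:,:,::-1])
E
```

```text
squeezed 0.4487693756808766 [0.22732501 0.52361378 2.12443812] [ 0.42070202 -0.20620311 -0.00169183]
lift 0.45464800020293883 [-0.28462001 -0.31729785 -1.59804457] [ 0.42026982 -0.20593053  0.03278316] 31.375
red (array([321.91452991, 235.82905983]), array([ 12,  15, 117], dtype=int32)) expected (np.float64(321.72654009138637), np.float64(234.52880380481494))
```

View pics/lift.png

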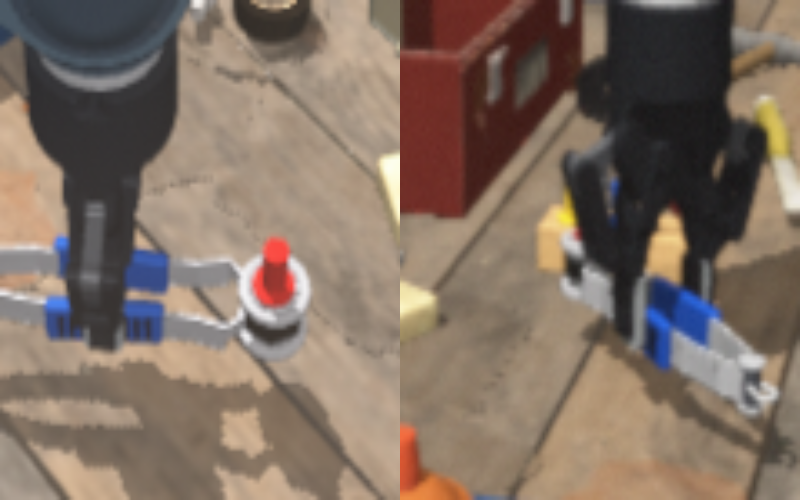

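The pulley hangs level in the jaws with the plug in place, and its shadow is detached from the bench. Carrying it over the tray.

```bash
python3 - <<'E'
from h import *
psi=-.8; O=[np.pi,0,psi]; v=np.array([np.cos(psi),np.sin(psi)]); F=np.array([.4845,-.272])-.092*v
T=np.array([.442,.041])-.091*v
ctrl.move_linear([*F,.1],O,.08)
ctrl.move_linear([*T,.1],O,.1); ctrl.wait(.6)
s=ctrl.read_state(); print(s['opening'],s['wrist_force'],s['eef_pos'],s['t'])
w,c=snap('wrist'); sc,cs=snap('scene','fin_sc'); sd,cd=snap('side','fin_sd')
RED=((0,170,60),(8,255,255))
pr=[.442,.041,.1+.04]
us,ud,uw=proj(cs,pr),proj(cd,pr),proj(c,pr); print('pred',us,ud,uw)
bx=lambda u,r:[max(0,int(u[0]-r)),max(0,int(u[1]-r)),int(u[0]+r),int(u[1]+r)]
R={}
for n,im,cc,u in(('sc',sc,cs,us),('sd',sd,cd,ud),('w',w,c,uw)):
    try: q=blob(im,*RED,bx(u,40))[0]; print(n,q[:2]); R[n]=ray(cc,*q[0])
    except Exception as e: print(n,e)
if len(R)>1: print('tri',tri(list(R.values())).round(4)); 
if 'sc' in R and 'w' in R: print('tri sc,w',tri([R['sc'],R['w']]).round(4))
# held plug axis in the two fixed views, yellow/blue in the board, tray outline
for n,im,u in(('sc',sc,us),('sd',sd,ud)):
    q=blob(im,*RED,bx(u,25))[0]; print(n,'axis',cv2.fitLine(q[2].astype(np.float32),cv2.DIST_L2,0,.01,.01).ravel()[:2])
for k,lo,hi,b in(('blue',(105,150,60),(125,255,255),(365,275,395,305)),('yel',(22,150,90),(35,255,255),(380,265,410,295))): print(k,blob(sc,lo,hi,b)[0][:2])
E
```

```text
0.45194858432505547 [ 0.23361237 -0.66047487 -2.27276246] [0.37860611 0.10625827 0.10000327] 36.4167
pred (np.float64(200.26755065536713), np.float64(131.5922265379882)) (np.float64(271.8570754574786), np.float64(218.7628954536445)) (np.float64(286.9794122952808), np.float64(49.16137522158951))
sc (array([200.95098039, 132.08823529]), array([ 10,  14, 102], dtype=int32))
sd (array([245.41319444, 185.94097222]), array([ 22,  19, 288], dtype=int32))
w (array([294.32571747,  40.23014767]), array([  70,   68, 3589], dtype=int32))
tri [0.4542 0.0369 0.1711]
tri sc,w [0.4419 0.038  0.1407]
sc axis [0.14465845 0.9894816 ]
sd axis [0.9898967  0.14179033]
blue (array([378.61038961, 290.74025974]), array([12, 16, 77], dtype=int32))
yel (array([392.52980132, 280.74834437]), array([ 13,  17, 151], dtype=int32))
```

The plug in the scene and wrist views triangulates to (0.442, 0.038, 0.141). That puts the pulley's underside at about 0.10 m over the tray's middle, and the scene view shows it upright. Handing in.

```bash
python3 - <<'E'
from h import *
ctrl.finish_job(); s=ctrl.read_state(); print(s['opening'],s['eef_pos'],s['t'])
E
```

```text
the job is handed in; nothing more can be done
the job is handed in; nothing more can be done
```

I put the red plug in the pulley's bore, took the tongs by their sleeves, and closed their jaws in the groove. I then lifted the pulley with the tongs only and handed the job in at about 36 s with it held over the tray. No verdict is reported.

**Last checks:**
- **Position:** the plug triangulated to (0.442, 0.038, 0.141). That puts the pulley's underside about 10 cm up and within about 6 mm of the measured tray middle (0.436, 0.041).
- **Grip:** the squeezed opening held at 0.45, about 39 mm over the sleeves where about 40 mm is expected.
- **Plug:** it met resistance exactly at the expected seated height and was still in place in the last picture I viewed, just after the lift. Over the tray I only measured it.
- **Other plugs:** yellow and blue were still at their places in the board.

**What failed or disagreed:**
- **Missed grasp:** the first grasp of the plug closed on nothing, because the fingertips do not reach 22 mm ahead of the TCP as `ctrl.tip_extent` says. Touching the bench put them 3 to 12 mm behind the TCP, depending on the opening. I worked from the touched heights after that.
- **Side view:** in the final check its red mask picked up some other red object, so I discarded it. The final position rests on the scene and wrist views. I judged uprightness only from how the plug leans in the scene view.

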